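# Push the positioner gear lever into third

### The job

Change the welding positioner's gearbox to third gear: with your fingertips only, push the lever's ball knob along the H-shaped gate, out of its present place in the left column to the crossbar, across to the right column, then forward (away from the robot) fully home in the far right slot, and leave it there. Do not run the lever into the near right slot, do not pinch the knob, pull it upward or force the lever hard against the gate, and leave the things standing round the gearbox where they are.

Things in the scene. Friction and masses are not known exactly. Their poses are not given: they have to be found in the camera images.
- gearbox: grey gearbox fixed to the table: housing 140 x 138 mm, 112 mm high, foot 176 x 166 mm. Origin: centre of its underside, on the table; x points forward (away from the robot, yaw up to 0.3 rad), y left, z up. On the right (-y) a dark motor, up to 108 mm high, reaches 151 mm from the centre; on the left a short shaft, 105 mm. A lever stands up from its pivot at x = y = 0, z = 22 mm.
- gate_center (a point): centre of the H-shaped gate in the flat aluminium top plate, top face, 112 mm above the table; gearbox axes. Crossbar along y through the centre, columns along x at y = +18 mm (left) and -18 mm (right), ending at x = +27 and -27 mm; all slots 16 mm wide. Their walls stop the lever, a 10 mm round rod.
- knob_center (a point): centre of the black ball knob, 40 mm diameter, on the lever 175 mm from its pivot (197 mm above the table when upright). Neck up to 27 mm wide down to 34 mm below the centre, then bare rod. Seen from the gearbox centre the knob is 36 mm left or right in the columns (6 mm play each way) and 43 mm forward or back at the slot ends.
- third_home (a point): where the knob's centre is when the lever is fully home in third, the far right slot: 43.5 mm forward, 35.5 mm right of the gearbox centre, 188 mm above the table. Fixed to the gearbox.
- lever_shift (a joint): fore-and-aft angle of the lever (rad): 0 in the crossbar (free to go across within about +-0.03), positive leaning forward; about +0.25 at the end of the far slots, -0.25 at the end of the near slots. Starts between -0.2 and 0.2. Stiff: takes about 2 to 3 N at the knob and stays where it is left.
- lever_select (a joint): sideways angle of the lever (rad): about -0.20 in the left column, where it starts, 0 upright, about +0.20 in the right column (+-0.035 play). Stiff: takes about 2 to 3 N at the knob and stays where it is left.
- knob_lift (a joint): how far the knob has been pulled up along the rod (m): 0 is down, as it must stay; a spring of 8 N holds it down, travel 25 mm.
- square_bar: bystander: bright steel square bar, 34 x 34 x 82 mm, standing on end near the gearbox. Origin: centre of its underside.
- tube_stub: bystander: bright steel tube, 34 mm diameter, 98 mm high, standing near the gearbox. Origin: centre of its underside.
- spacer_ring: bystander: bright steel ring, 48 mm diameter, 18 mm high, lying near the gearbox. Origin: centre of its underside.
- bolt_m12_2: bystander: steel bolt standing on its head, 48 mm high, near the gearbox. Origin: centre of its underside.
- spanner_17: bystander: flat steel spanner, 33 x 218 x 7 mm, lying on the table. Origin: centre of its underside.
- flat_block: bystander: bright steel block, 55 x 30 x 26 mm, lying near the gearbox. Origin: centre of its underside.

How it is judged:
By the outcome, as a careful person would: the job done as asked, in the order asked, and still so for the second after the job is handed in, with the robot touching nothing.
It also fails if it takes over 58 s, if anything falls off the work surface, if the arm or the gripper's body presses on something with over 40 N, if the wrist force passes 120 N, or if a joint passes its speed limit or range.

### The arm

A 6-joint arm with a two-finger parallel gripper is mounted at the origin on a cart in front of the work surface, level with it; the furniture and walls round the work are solid. World frame = base frame: x ahead of the robot, y to its left, z up, the work surface at z = 0. Lengths are in m, angles in rad, forces in N, time in s.
With the tool pointing down it reaches from about 0.3 to 0.875 m from the base axis. Payload 6.4 kg.
Tool frame: the origin (TCP) lies on the centre line of the jaws, within the pads' length; the fingertips stand 25 mm ahead of it and the grasp point (between the pads) lies 6 mm ahead of it; z points along the fingers, y is the line along which they close (so a half turn about z gives the same grasp; the last joint's range is limited). The gripper opens to 85 mm and grips with 20 to 120 N. Pads are 22 mm wide; open, the fingers measure 114 mm over their backs; the gripper's body (76 mm by 85 mm) begins 54 mm behind the grasp point. The pads swing forward as they close: fully open they stand 13 mm farther back than shut.
Start: joints at [-1.442, 0.181, 1.607, -0, 1.354, -0.206], TCP at [0.189, -0.543, 0.256] pointing down, gripper open.
Joint ranges: [-2.99, 2.99], [-0.89, 2.07], [0.3, 2.58], [-1.14, 4.28], [0, 2.63], [-3.12, 3.12]. Speed limits (rad/s): [2.57, 2.57, 3.01, 3.14, 3.14, 3.14].

### API

Orientations are given as a unit quaternion [w, x, y, z].
In Python, from bench import get_obs, camera, hand_in, spot_in gives the robot as it stands.
- The arm moves only by the shell command python3 -m jog 'ROWS'. ROWS is JSON, one flat list of numbers, 7 for each row, row after row: the shift along the tool's x, y, z in m, then the turn, a rotation vector about the tool's x, y, z in rad, then the closure, from 0 (fully open) to 1 (shut). A call has 1 to 20 rows; each row is the pose to reach, as a shift and turn from the pose commanded when the call began, along the tool's axes at that moment; what a row does not reach only later rows make up. A row lasts 1/8 s, in which the tool goes at most 62.5 mm and 10.7 degrees, less where a joint would pass 70% of its speed; a pose out of reach is approached as far as the arm can. A call with a gripper value outside its range is refused whole. The fingers move at their own pace and stop on an object; the grip force is fixed at half the most. Time passes only in rows, so rows that repeat a pose let the fingers close. It gives the time, the measured TCP pose, the force, the opening and the grip force at its end, in the units of the state.
- get_obs(): the state, without advancing time (a new reading comes with each control period).
- camera(name): name is "side" or "top" or "wrist"; returns a dict with "frame" (384x512x3 uint8, red, green, blue), "mtx" (3x3 intrinsics, pixels), "extrinsics" (4x4, takes a point from camera to world coordinates). Camera axes: x right, y up, looking along -z (the intrinsics and any distortion apply to the point x, -y, -z); pixel columns grow to the right and rows downward; lengths in m; the calibration is good to about 2 mm. A picture is of the moment at which its call begins. There is no depth.
- hand_in(): hands the job in; it is judged then, once.
Trained networks look in a picture, given as the dict that the camera call returned (one of the last four; its "shot" number tells which), for a name from the list of things; names that differ only in an ending like _2 or _b are one class to them, and where a whole thing is asked for, a point or a joint stands for the part that bears it (a point fixed in the world has none). Each returns a list of dicts, best first, with "confidence" (0 to 1); they miss things now and then, are a little off and sometimes report something else, mostly with a low value. They report only what shows in the picture. A call takes as long as a camera call.
- spot_in(picture, name): "xyz" ([x, y, z] in m, in world coordinates, good to about 4 mm: the middle of the surface that is visible of it).
The state is a dict: "time_s": time; "q": joint angles; "dq": joint speeds; "joint_efforts": joint torques, N m; "eef_pos": TCP position; "eef_rot": TCP orientation; "wrist_force": force on the tool from outside, world axes, zero at the start; "torque": the same for the moment, N m; "opening": opening from 0.0 (shut) to 1.0 (fully open); "grasp_force": force on a finger pad.
Only numpy, scipy, OpenCV 4.12 (cv2) and the standard library are available. Lean on these libraries where they do the work, as an engineer would, in place of code of your own. Each camera call takes 0.05 s, during which the arm holds its last target. There are 200 camera calls.

## Working session

There is one attempt and no reset: what is moved stays moved. The work goes in short steps, Python scripts to look and compute and a shell command to move; the robot and the scene stay as the last step left them, time stands still between calls to the robot, and variables do not carry over. Pictures are saved under pics/ and viewed, at most 10 in all, crops included, and the job is handed in when it is done.

```bash
mkdir -p pics; ls; cat > look.py <<'E'
import numpy as np, cv2
from bench import *
E
python3 - <<'E'
from look import *
o=get_obs(); print(o)
for n in ("side","top"):
    p=camera(n); cv2.imwrite(f"pics/{n}0.png",p["frame"][:,:,::-1])
    print(n,p["mtx"].tolist(),np.round(p["extrinsics"],3).tolist(),[k for k in p])
    for t in ("gearbox","gate_center","knob_center","third_home","square_bar","tube_stub","spacer_ring","bolt_m12_2","spanner_17","flat_block"):
        try: print(t,[(np.round(d["xyz"],3).tolist(),round(d["confidence"],2)) for d in spot_in(p,t)[:2]])
        except Exception as e: print(t,e)
E
```

```text
pics
{'time_s': 0.0, 'q': array([-1.44231134e+00,  1.81527063e-01,  1.60799144e+00,  7.69467846e-06,
        1.35378713e+00, -2.06295034e-01]), 'dq': array([-0.00113801,  0.00068602, -0.00071258, -0.00048165,  0.00091208,
       -0.0002911 ]), 'joint_efforts': array([ 2.17634784e-03, -4.44859314e+01, -3.51340985e+01, -4.00786621e-05,
        8.96953046e-03,  5.77687828e-06]), 'eef_pos': array([ 0.18887914, -0.54256675,  0.25539997]), 'eef_rot': array([-8.55695305e-04,  9.86022751e-01,  1.66608528e-01,  3.70668905e-05]), 'wrist_force': array([-0.00740985,  0.49097954,  0.53632225]), 'torque': array([ 0.00599211, -0.00968436,  0.03077422]), 'grasp_force': 0.0, 'opening': 0.9967329954436505}
side [[346.4679001186573, 0.0, 249.93154391002437], [0.0, 346.4679001186573, 191.50042081147578], [0.0, 0.0, 1.0]] [[-0.95, 0.21, -0.229, 0.345], [-0.31, -0.599, 0.738, 0.618], [0.018, 0.772, 0.635, 0.737], [0.0, 0.0, 0.0, 1.0]] ['frame', 'mtx', 'extrinsics', 'shot']
gearbox [([0.592, 0.081, 0.094], 0.7), ([0.42, -0.368, 0.003], 0.45)]
gate_center [([0.594, 0.081, 0.095], 0.94)]
knob_center [([0.592
[... 321 characters left out ...]
 0.0, 257.5989178876221], [0.0, 445.7938976490302, 191.9934936296017], [0.0, 0.0, 1.0]] [[0.015, 0.981, -0.195, 0.297], [-1.0, 0.016, 0.003, -0.053], [0.006, 0.195, 0.981, 1.43], [0.0, 0.0, 0.0, 1.0]] ['frame', 'mtx', 'extrinsics', 'shot']
gearbox [([0.59, 0.023, 0.112], 0.64)]
gate_center [([0.592, 0.021, 0.11], 0.87)]
knob_center [([0.598, 0.08, 0.209], 0.59)]
third_home [([0.591, 0.022, 0.112], 0.76)]
square_bar [([0.632, 0.194, 0.084], 0.51)]
tube_stub [([0.744, 0.103, 0.066], 0.69), ([0.632, 0.194, 0.083], 0.68)]
spacer_ring [([0.598, 0.078, 0.209], 0.39)]
bolt_m12_2 []
spanner_17 [([0.417, -0.381, 0.006], 0.48)]
flat_block [([0.738, -0.006, 0.024], 0.65), ([0.591, 0.023, 0.114], 0.52)]
```

View images.

View pics/side0.png

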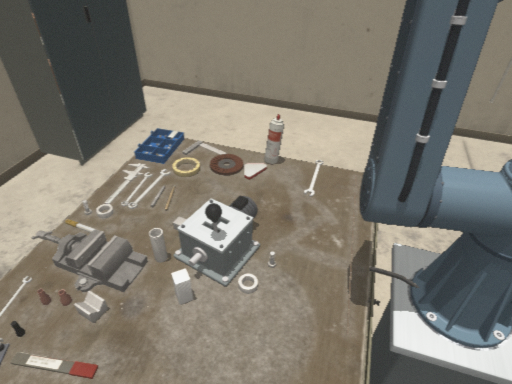

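```bash
python3 -c "
import cv2
a=cv2.imread('pics/top0.png')[60:260,170:370]
cv2.imwrite('pics/top0c.png',cv2.resize(a,(600,600),interpolation=cv2.INTER_CUBIC))"
```

```text
(no output)
```

View pics/top0c.png

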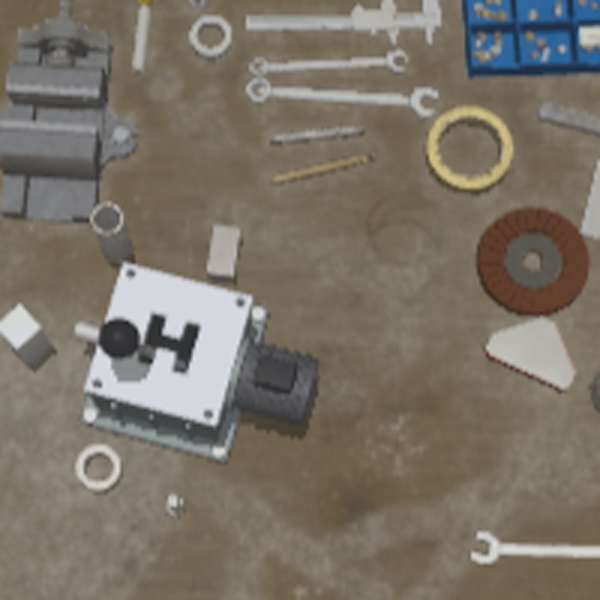

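```bash
cat >> look.py <<'E'
def ray(p,uv):
    K,E=p["mtx"],np.array(p["extrinsics"])
    d=np.linalg.inv(K)@[uv[0],uv[1],1]; d=E[:3,:3]@[d[0],-d[1],-d[2]]
    return E[:3,3],d/np.linalg.norm(d)
def proj(p,X):
    E=np.array(p["extrinsics"]); c=E[:3,:3].T@(np.asarray(X)-E[:3,3]); c=np.array([c[0],-c[1],-c[2]])
    u=p["mtx"]@c; return u[:2]/u[2]
def at_z(p,uv,z):
    o,d=ray(p,uv); return o+d*(z-o[2])/d[2]
def blob(p,mask,near):
    n,l,s,c=cv2.connectedComponentsWithStats(mask.astype(np.uint8))
    h=[i for i in range(1,n) if s[i,4]>40]
    i=min(h,key=lambda i:np.hypot(*(c[i]-near))); return l==i,c[i],s[i]
def knob(p,near,thr=45,r=20):
    "dark ball by threshold in a window; minimal enclosing circle of contour"
    g=p["frame"].max(2); u,v=map(int,near); m=np.zeros_like(g); m[max(0,v-r):v+r,max(0,u-r):u+r]=1
    b,c,s=blob(p,(g<thr)&(m>0),near); cs,_=cv2.findContours(b.astype(np.uint8),0,1)
    return c,s,cv2.minEnclosingCircle(max(cs,key=cv2.contourArea))
def tri(rays):
    A=sum(np.eye(3)-np.outer(d,d) for o,d in rays); b=sum((np.eye(3)-np.outer(d,d))@o for o,d in rays)
    return np.linalg.solve(A,b)
E
python3 - <<'E'
from look import *
T=camera("top"); S=camera("side")
g=T["frame"].min(2); b,c,s=blob(T,g>170,(227,175))
cs,_=cv2.findContours(b.astype(np.uint8),0,1); h=cv2.convexHull(max(cs,key=cv2.contourArea))[:,0]
P=np.array([at_z(T,x,.112)[:2] for x in h]); r=cv2.minAreaRect(P.astype(np.float32)); print("top rect",r,s)
uv=(170+121/3,60+338/3)
kt=knob(T,uv); print(kt)
ks=knob(S,(214,212)); print(ks)
K=tri([ray(T,kt[2][0]),ray(S,ks[2][0])]); print("tri",K)
f=T["frame"]; u,v=map(int,uv); print(f[v-9:v+10,u-10:u+11].max(2))
f=S["frame"]; u,v=214,212; print(f[v-12:v+20,u-12:u+13].max(2))
E
```

```text
top rect ((0.6130101084709167, 0.040527958422899246), (0.13760878145694733, 0.1383901685476303), 75.3565902709961) [ 198  148   56   54 1514]Traceback (most recent call last):
  File "<stdin>", line 7, in <module>
  File "look.py", line 19, in knob
    b,c,s=blob(p,(g<thr)&(m>0),near); cs,_=cv2.findContours(b.astype(np.uint8),0,1)
          ~~~~^^^^^^^^^^^^^^^^^^^^^^
  File "look.py", line 15, in blob
    i=min(h,key=lambda i:np.hypot(*(c[i]-near))); return l==i,c[i],s[i]
ValueError: min() iterable argument is empty
```

```bash
python3 - <<'E'
from look import *
T=camera("top"); S=camera("side")
for X in ([.592,.022,.111],[.613,.0405,.112],[.598,.08,.209],[.592,.09,.204],[.592,.081,.094],[0.632,0.194,0.084],[.632,.211,.064]): print(X,proj(T,X),proj(S,X))
for nm,p,uv in (("t",T,(210,172)),("s",S,(214,212))):
    f=p["frame"];u,v=uv; print(nm); print(f[v-11:v+14,u-11:u+12].max(2))
cv2.imwrite("pics/side1c.png",cv2.resize(S["frame"][190:310,140:300,::-1],None,fx=5,fy=5,interpolation=cv2.INTER_CUBIC))
E
```

```text
[0.592, 0.022, 0.111] [231.66878403 180.84471145] [226.30082048 220.2866027 ]
[0.613, 0.0405, 0.112] [225.74634359 173.92566896] [215.98422322 222.90724991]
[0.598, 0.08, 0.209] [209.36446487 170.80485769] [213.57244186 205.56659426]
[0.592, 0.09, 0.204] [205.92413942 173.23634804] [214.42210738 210.57657205]
[0.592, 0.081, 0.094] [212.71742993 181.74335506] [217.91045445 240.89600335]
[0.632, 0.194, 0.084] [177.08419454 169.27407622] [183.16314341 274.41079416]
[0.632, 0.211, 0.064] [172.77169536 170.73800273] [180.7157337  285.59081743]
t
[[123 123 124 120 118 118 119 145 217 222 222 222 222 221 221 222 222 222
  222 222 222 222 222]
 [124 122 122 118 117 118 120 172 218 222 222 222 222 222 221 222 222 222
  222 222 222 222 221]
 [124 121 120 119 119 120 120 205 221 222 221 221 222 222 222 222 222 222
  222 222 222 211 211]
 [128 124 123 121 122 121 135 216 222 222 221 222 222 221 222 221 222 222
  222 222 222 176 161]
 [133 130 126 123 123 123 172 218 208 196 194 194 206 220 222 222 222 222
  222 222 222 126  62]
 [135 132 130 129 127 124 187 183 154 118 114 114 148 180 205 220 22
[... 3600 characters left out ...]
113 118 132 152 195]
 [237 236 236 234 230 212 163 104  66  53  52  54  53  52  53  69  80  86
   85  95 105 119 132]
 [236 234 230 232 233 233 230 198 122  66  51  51  53  54  61  74  80  85
   87  83  81  92 104]
 [231 204 170 196 224 231 234 231 191 107  62  53  55  59  72  82  92 118
  121 100  83  83  82]
 [204 144 122 128 157 196 225 233 227 182 105  71  75  82  82  98 149 207
  215 177 126  99  89]
 [146 109  96 100 117 130 157 194 184 137 107 102 100  95  99 149 212 231
  234 232 218 176 129]
 [120  98  85  85  90 100 114 132 126 107 102 106 108 110 150 214 231 236
  236 236 234 233 221]
 [175 126 100  85  80  88  94 102 105  97  99 105 109 132 202 231 235 235
  236 236 236 236 233]]
```

View pics/side1c.png

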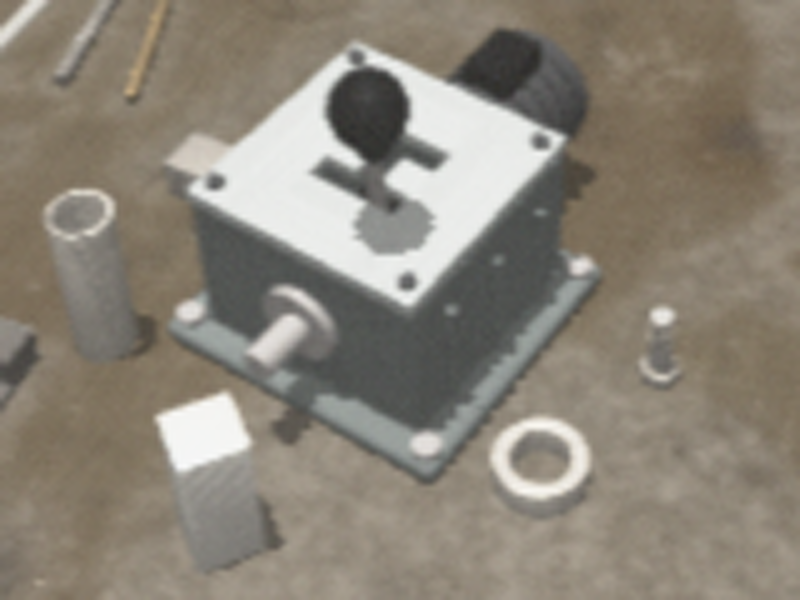

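```bash
cat >> look.py <<'E'
G=np.array([.613,.0405,0.]); YAW=0.0
def gb(X,yaw):
    c,s=np.cos(yaw),np.sin(yaw); d=np.asarray(X)-G; return np.array([c*d[0]+s*d[1],-s*d[0]+c*d[1],d[2]])
def wb(x,yaw):
    c,s=np.cos(yaw),np.sin(yaw); return G+np.array([c*x[0]-s*x[1],s*x[0]+c*x[1],x[2]])
E
python3 - <<'E'
from look import *
T=camera("top"); S=camera("side")
# refine: reproject corners with yaw candidates
g=T["frame"].min(2); b,c,s=blob(T,g>165,(227,175))
cs,_=cv2.findContours(b.astype(np.uint8),0,1); h=cv2.convexHull(max(cs,key=cv2.contourArea))[:,0]
P=np.array([at_z(T,x,.112)[:2] for x in h]).astype(np.float32); r=cv2.minAreaRect(P); print(r, cv2.boxPoints(r))
yaw=np.radians(75.36-90)
for cx,cy in ((70,69),(70,-69),(-70,-69),(-70,69)):
    print(cx,cy,proj(T,wb([cx/1e3,cy/1e3,.112],yaw)),proj(S,wb([cx/1e3,cy/1e3,.112],yaw)), (proj(S,wb([cx/1e3,cy/1e3,.112],yaw))-[140,190])*5)
K=tri([ray(T,(209.4,172.6)),ray(S,(213.2,211.4))]); x=gb(K,yaw); print(K,x,np.linalg.norm(x-[0,0,.022]), proj(T,K),proj(S,K))
for p,uv in ((T,(209.4,172.6)),(S,(213.2,211.4))):
    o,d=ray(p,uv); q=G+[0,0,.022]-o; t=q@d-np.sqrt(.175**2-(q@q-(q@d)**2)); print("sphere",o+t*d,gb(o+t*d,yaw))
E
```

```text
((0.6132373213768005, 0.04031384363770485), (0.13855628669261932, 0.13880419731140137), 75.55303192138672) [[ 0.528746   -0.00945895]
 [ 0.66316104 -0.04408835]
 [ 0.69772863  0.09008664]
 [ 0.5633136   0.12471604]]
70 69 [210.5983333  146.71235823] [176.92209594 228.10558971] [184.61047969 190.52794853]
70 -69 [253.82988869 158.39223946] [210.79605311 198.35588346] [353.98026557  41.77941728]
-70 -69 [241.26661368 201.8077422 ] [253.59866235 217.90156667] [567.99331176 139.50783336]
-70 69 [197.24320279 189.69118314] [222.11758777 251.93144873] [410.58793887 309.65724367]
[0.59796623 0.08178395 0.19209695] [-0.02497997  0.03614388  0.19209695] 0.17567968752863153 [209.3313654  172.23462278] [213.64348264 211.52467888]
sphere [0.5970782  0.08163021 0.19135112] [-0.02580032  0.03577068  0.19135112]
sphere [0.59931094 0.08127168 0.19163278] [-0.02354945  0.03598811  0.19163278]
```

```bash
python3 -m jog '[0.02,-0.018,-0.03,0,0,0.02,1, 0.07,-0.062,-0.03,0,0,0.08,1, 0.115,-0.1,-0.03,0,0,0.13,1, 0.16,-0.14,-0.03,0,0,0.18,1, 0.205,-0.18,-0.03,0,0,0.23,1, 0.25,-0.22,-0.03,0,0,0.28,1, 0.295,-0.26,-0.03,0,0,0.33,1, 0.34,-0.3,-0.03,0,0,0.38,1, 0.385,-0.34,-0.03,0,0,0.43,1, 0.43,-0.38,-0.03,0,0,0.48,1, 0.475,-0.42,-0.03,0,0,0.53,1, 0.515,-0.455,-0.03,0,0,0.57,1, 0.546,-0.486,-0.03,0,0,0.589,1, 0.546,-0.486,-0.03,0,0,0.589,1]'
python3 - <<'E'
from look import *
o=get_obs(); print(o["time_s"],o["q"],o["eef_pos"],o["eef_rot"],o["wrist_force"],o["opening"])
for n in ("side","wrist","top"):
    p=camera(n); cv2.imwrite(f"pics/{n}2.png",p["frame"][:,:,::-1])
S=camera("side"); e=o["eef_pos"]
for d in (0,.025): print(proj(S,e-[0,0,d]), (proj(S,e-[0,0,d])-[140,110])*4)
cv2.imwrite("pics/side2c.png",cv2.resize(S["frame"][110:260,140:300,::-1],None,fx=4,fy=4,interpolation=cv2.INTER_CUBIC))
E
```

```text
time_s: 3.15
eef_pos: [0.5455, 0.098, 0.286]
eef_rot: [-0.0, 0.992, -0.125, -0.0]
wrist_force: [0.0, -0.7, -0.8]
opening: 0.002
grasp_force: 0.0
3.15 [-3.67374886e-02  1.10151916e-01  1.62605602e+00  5.18456647e-04
  1.40556366e+00  1.78423117e+00] [0.5454844  0.09798119 0.2859946 ] [-2.46802348e-04  9.92181561e-01 -1.24802552e-01 -1.11681441e-04] [ 0.02228984 -0.67815409 -0.82163903] 0.0017623682048792438
[231.92463082 188.80776641] [367.69852328 315.23106564]
[232.10388681 198.00752465] [368.41554722 352.03009861]
```

View pics/side2c.png

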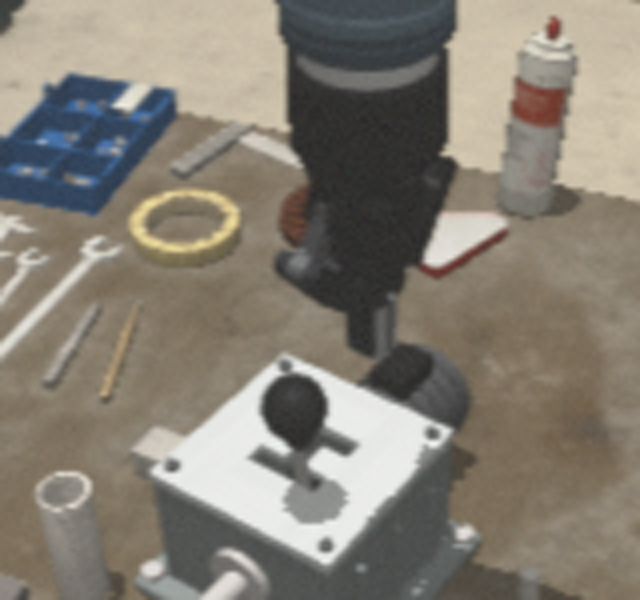

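View pics/wrist2.png

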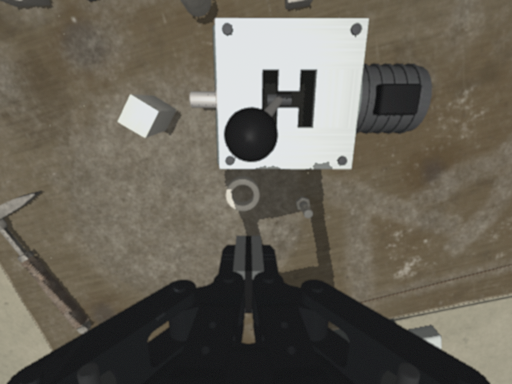

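```bash
python3 -m jog '[0,0.003,0.03,0,0,0,1, 0,0.003,0.06,0,0,0,1, 0,0.003,0.084,0,0,0,1, 0.01,0.003,0.084,0,0,0,1, 0.016,0.003,0.084,0,0,0,1, 0.019,0.003,0.084,0,0,0,1, 0.022,0.003,0.084,0,0,0,1, 0.025,0.003,0.084,0,0,0,1, 0.028,0.003,0.084,0,0,0,1, 0.031,0.003,0.084,0,0,0,1, 0.034,0.003,0.084,0,0,0,1, 0.034,0.003,0.084,0,0,0,1]'
cat >> look.py <<'E'
YAW=-.2535
def state():
    o=get_obs(); T=camera("top"); S=camera("side"); e=o["eef_pos"]
    print("t",o["time_s"],"tcp gb",gb(e,YAW).round(4),"F",gb(o["wrist_force"]+G,YAW).round(2))
    return o,T,S
E
python3 - <<'E'
from look import *
o,T,S=state()
W=camera("wrist"); cv2.imwrite("pics/wrist3.png",W["frame"][:,:,::-1])
print(np.round(W["extrinsics"],3).tolist(),W["mtx"][0].tolist(), [ (np.round(d["xyz"],3),d["confidence"]) for d in spot_in(W,"knob_center")[:2]])
a=cv2.resize(S["frame"][170:270,150:280,::-1],None,fx=3.8,fy=3.8,interpolation=cv2.INTER_CUBIC)
b=cv2.resize(W["frame"][0:300,100:400,::-1],(380,380))
cv2.imwrite("pics/c3.png",np.vstack([a[:,:380],b[:200]])) 
cv2.imwrite("pics/c3.png",np.hstack([a[:380,:400],b[:380]]) if a.shape[0]>=380 else a)
E
```

```text
time_s: 4.85
eef_pos: [0.5773, 0.0838, 0.2022]
eef_rot: [0.0, 0.992, -0.127, 0.0]
wrist_force: [-0.9, 0.7, 0.5]
opening: -0.0
grasp_force: 0.7
t 4.85 tcp gb [-0.0454  0.033   0.2022] F [-1.02  0.47  0.47]
[[-0.253, 0.919, 0.302, 0.655], [-0.968, -0.24, -0.079, 0.064], [0.0, -0.312, 0.95, 0.319], [0.0, 0.0, 0.0, 1.0]] [284.11216046611065, 0.0, 248.0545831573077] [(array([0.613, 0.076, 0.207]), 0.62)]
```

View pics/c3.png

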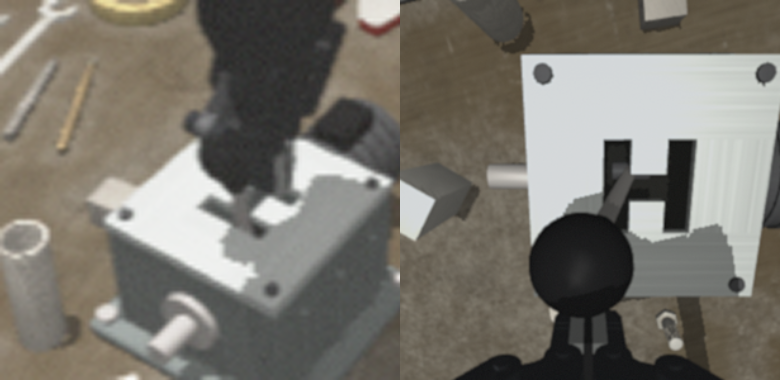

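```bash
cat >> look.py <<'E'
def onsphere(p,uv):
    o,d=ray(p,uv); q=G+[0,0,.022]-o; t=q@d-np.sqrt(.175**2-(q@q-(q@d)**2)); return gb(o+t*d,YAW)
def ballfit(p,X):
    "fit ball model silhouette: maximise contrast along projected circle around gb point candidates on the lever sphere"
    g=cv2.GaussianBlur(p["frame"].max(2),(3,3),0).astype(float); best=[]
    o=np.array(p["extrinsics"])[:3,3]
    a=np.linspace(0,2*np.pi,72,endpoint=False)
    for x in np.arange(X[0]-.02,X[0]+.0201,.001):
        for y in np.arange(X[1]-.012,X[1]+.0121,.001):
            C=wb([x,y,.022+np.sqrt(.175**2-x*x-y*y)],YAW); n=C-o; L=np.linalg.norm(n); n/=L
            e1=np.cross(n,[.3,.8,.5]); e1/=np.linalg.norm(e1); e2=np.cross(n,e1); s=0; v=[]
            for R in (.0175,.0225):
                uv=np.array([proj(p,C+R*(np.cos(t)*e1+np.sin(t)*e2)) for t in a]).round().astype(int)
                uv[:,0]=uv[:,0].clip(0,511); uv[:,1]=uv[:,1].clip(0,383); v.append(g[uv[:,1],uv[:,0]])
            best.append((np.clip(v[1]-v[0],-20,40).sum(),x,y))
    best.sort(reverse=True); return np.round(np.mean(best[:3],0),4)
E
python3 - <<'E'
from look import *
o,T,S=state(); W=camera("wrist")
print(onsphere(W,(243.7,208.4)))
for p in (W,T,S): print(ballfit(p,(-.02,.036)))
E
```

```text
t 5.05 tcp gb [-0.0455  0.0329  0.2022] F [-1.26 -0.03  0.15]
[-0.01413268  0.03511718  0.19285682]
[ 2.6036667e+03 -1.2300000e-02  3.5000000e-02]
[ 6.086667e+02 -3.970000e-02  4.770000e-02]
[ 1.557e+03 -1.770e-02  3.930e-02]
```

```bash
python3 -m jog '[0.003,0,0,0,0,0,1, 0.006,0,0,0,0,0,1, 0.009,0,0,0,0,0,1, 0.012,0,0,0,0,0,1, 0.013,0,0,0,0,0,1, 0.013,0,0,0,0,0,1]'
python3 - <<'E'
from look import *
o,T,S=state(); W=camera("wrist")
print(ballfit(W,(0,.036)),ballfit(S,(0,.036)))
cv2.imwrite("pics/w4.png",W["frame"][0:300,100:400,::-1])
E
```

```text
time_s: 5.95
eef_pos: [0.5898, 0.0805, 0.2022]
eef_rot: [0.0, 0.992, -0.127, 0.0]
wrist_force: [-1.1, 1.4, 0.8]
opening: -0.001
grasp_force: 0.6
t 5.95 tcp gb [-0.0324  0.0329  0.2022] F [-1.45  1.04  0.81]
[ 2.5856667e+03 -7.0000000e-04  3.6000000e-02] [ 1.558e+03 -5.000e-03  4.000e-02]
```

View pics/w4.png

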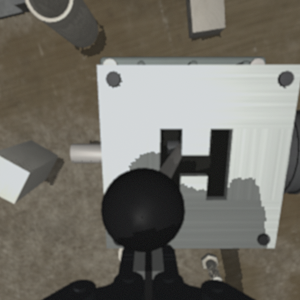

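```bash
python3 -m jog '[-0.015,0,0,0,0,0,1, -0.028,-0.01,0,0,0,0,1, -0.028,-0.03,0,0,0,0,1, -0.028,-0.052,0,0,0,0,1, -0.01,-0.052,0,0,0,0,1, 0.015,-0.052,0,0,0,0,1, 0.032,-0.052,0,0,0,0,1, 0.032,-0.048,0,0,0,0,1, 0.032,-0.044,0,0,0,0,1, 0.032,-0.040,0,0,0,0,1, 0.032,-0.036,0,0,0,0,1, 0.032,-0.032,0,0,0,0,1, 0.032,-0.032,0,0,0,0,1]'
python3 - <<'E'
from look import *
o,T,S=state(); W=camera("wrist")
print(ballfit(W,(0,.03)))
cv2.imwrite("pics/w5.png",W["frame"][100:384,100:500,::-1])
E
```

```text
time_s: 7.72
eef_pos: [0.6288, 0.1037, 0.2029]
eef_rot: [-0.0, 0.992, -0.127, 0.0]
wrist_force: [-0.7, 2.9, 1.6]
opening: 0.002
grasp_force: 1.3
t 7.725 tcp gb [-0.0006  0.0651  0.2029] F [-1.45  2.66  1.56]
[1.665e+03 0.000e+00 3.200e-02]
```

View pics/w5.png

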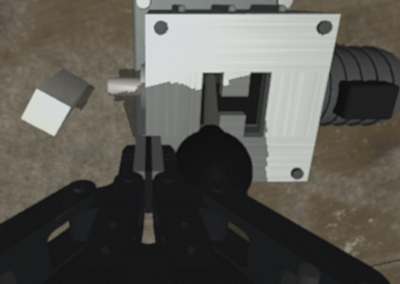

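```bash
python3 -m jog '[0,0.004,0,0,0,0,1, 0,0.008,0,0,0,0,1, 0,0.012,0,0,0,0,1, 0,0.016,0,0,0,0,1, 0,0.020,0,0,0,0,1, 0,0.020,0,0,0,0,1]'
python3 - <<'E'
from look import *
o,T,S=state(); W=camera("wrist")
print(ballfit(W,(0,.012)))
E
```

```text
time_s: 8.62
eef_pos: [0.6235, 0.0837, 0.2022]
eef_rot: [0.0, 0.992, -0.127, -0.0]
wrist_force: [1.8, 2.1, 1.2]
opening: 0.0
grasp_force: 0.9
t 8.625 tcp gb [-0.0006  0.0444  0.2022] F [1.23 2.51 1.15]
[1.6243333e+03 3.0000000e-04 1.1700000e-02]
```

```bash
python3 -m jog '[0,0.004,0,0,0,0,1, 0,0.008,0,0,0,0,1, 0,0.012,0,0,0,0,1, 0,0.016,0,0,0,0,1, 0,0.020,0,0,0,0,1, 0,0.024,0,0,0,0,1, 0,0.028,0,0,0,0,1, 0,0.032,0,0,0,0,1, 0,0.036,0,0,0,0,1, 0,0.040,0,0,0,0,1, 0,0.044,0,0,0,0,1, 0,0.046,0,0,0,0,1, 0,0.046,0,0,0,0,1]'
python3 - <<'E'
from look import *
o,T,S=state(); W=camera("wrist")
print(ballfit(W,(0,-.034)))
E
```

```text
time_s: 10.4
eef_pos: [0.6119, 0.0394, 0.202]
eef_rot: [0.0, 0.992, -0.127, -0.0]
wrist_force: [1.5, 0.9, -1.2]
opening: -0.0
grasp_force: 0.7
t 10.4 tcp gb [-0.0007 -0.0013  0.202 ] F [ 1.18  1.26 -1.19]
[ 1.5463333e+03  1.0000000e-03 -3.2000000e-02]
```

```bash
python3 -m jog '[0,0.002,0,0,0,0,1, 0,0.002,0,0,0,0,1, 0,-0.015,0,0,0,0,1, -0.02,-0.015,0,0,0,0,1, -0.045,-0.015,0,0,0,0,1, -0.06,-0.005,0,0,0,0,1, -0.06,0.015,0,0,0,0,1, -0.06,0.034,0,0,0,0,1, -0.05,0.034,0,0,0,0,1, -0.042,0.034,0,0,0,0,1, -0.038,0.034,0,0,0,0,1, -0.038,0.034,0,0,0,0,1]'
python3 - <<'E'
from look import *
o,T,S=state(); W=camera("wrist")
print(ballfit(W,(0,-.036)),ballfit(S,(0,-.036)))
cv2.imwrite("pics/w6.png",W["frame"][0:300,100:400,::-1])
E
```

```text
time_s: 12.05
eef_pos: [0.5671, 0.0165, 0.202]
eef_rot: [-0.0, 0.992, -0.127, -0.0]
wrist_force: [0.1, -0.2, -0.8]
opening: -0.0
grasp_force: 0.0
t 12.05 tcp gb [-0.0384 -0.0347  0.202 ] F [ 0.15 -0.12 -0.78]
[ 2.6906667e+03 -1.7000000e-03 -3.4700000e-02] [ 1.362e+03 -4.300e-03 -2.530e-02]
```

View pics/w6.png

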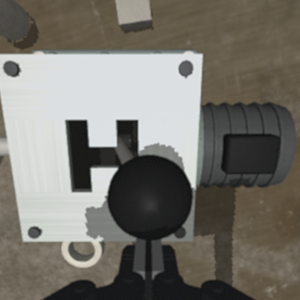

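```bash
python3 -m jog '[0.004,0.001,0,0,0,0,1, 0.008,0.001,0,0,0,0,1, 0.012,0.001,0,0,0,0,1, 0.016,0.001,0,0,0,0,1, 0.020,0.001,0,0,0,0,1, 0.024,0.001,0,0,0,0,1, 0.028,0.001,0,0,0,0,1, 0.032,0.001,0,0,0,0,1, 0.036,0.001,0,0,0,0,1, 0.040,0.001,0,0,0,0,1, 0.044,0.001,0,0,0,0,1, 0.046,0.001,0,0,0,0,1, 0.046,0.001,0,0,0,0,1]'
python3 - <<'E'
from look import *
o,T,S=state(); W=camera("wrist")
print(ballfit(W,(.038,-.036)),ballfit(S,(.038,-.036)))
E
python3 -m jog '[0.001,0,0,0,0,0,1, 0.002,0,0,0,0,0,1, 0.002,0,0,0,0,0,1]'
python3 -m jog '[0.001,0,0,0,0,0,1, 0.001,0,0,0,0,0,1]'
```

```text
time_s: 13.82
eef_pos: [0.6111, 0.0037, 0.202]
eef_rot: [-0.0, 0.992, -0.127, -0.0]
wrist_force: [-2.2, 1.2, -0.4]
opening: -0.0
grasp_force: 0.7
t 13.825 tcp gb [ 0.0074 -0.0361  0.202 ] F [-2.48  0.59 -0.44]
[ 2.575e+03  3.930e-02 -3.370e-02] [ 1.2776667e+03  2.5300000e-02 -2.4300000e-02]
time_s: 14.35
eef_pos: [0.613, 0.0032, 0.2022]
eef_rot: [0.0, 0.992, -0.127, -0.0]
wrist_force: [-1.9, 0.7, -1.6]
opening: 0.001
grasp_force: 0.9
time_s: 14.6
eef_pos: [0.614, 0.003, 0.2023]
eef_rot: [-0.0, 0.992, -0.127, 0.0]
wrist_force: [-1.0, 0.3, -1.4]
opening: 0.002
grasp_force: 0.9
```

```bash
for i in 1; do python3 -m jog '[0.001,0,0,0,0,0,1, 0.001,0,0,0,0,0,1]' | grep -E 'eef_pos|force'; done
python3 -m jog '[0.001,0,0,0,0,0,1, 0.001,0,0,0,0,0,1]'| grep -E 'eef_pos|force'
```

```text
eef_pos: [0.615, 0.0027, 0.2023]
wrist_force: [-1.9, 0.9, -1.9]
grasp_force: 0.9
eef_pos: [0.6158, 0.0025, 0.2022]
wrist_force: [-1.9, 1.2, -2.1]
grasp_force: 1.2
```

```bash
python3 -m jog '[0.001,0,0,0,0,0,1, 0.001,0,0,0,0,0,1]'| grep -E 'eef_pos|force'
python3 - <<'E'
from look import *
o,T,S=state(); W=camera("wrist")
print(ballfit(W,(.042,-.036)))
E
```

```text
eef_pos: [0.6165, 0.0024, 0.2021]
wrist_force: [-4.2, 1.8, -1.3]
grasp_force: 2.3
t 15.35 tcp gb [ 0.0129 -0.036   0.2021] F [-4.56  0.71 -1.3 ]
[ 2.5676667e+03  4.5000000e-02 -3.4000000e-02]
```

```bash
python3 -m jog '[0.001,0,0,0,0,0,1, 0.001,0,0,0,0,0,1]'| grep -E 'eef_pos|force'
```

```text
eef_pos: [0.6171, 0.0022, 0.202]
wrist_force: [-7.4, 1.9, 0.3]
grasp_force: 3.5
```

Force rises against the slot end: it is home. Back off, up, and check.

```bash
python3 -m jog '[-0.005,0,0,0,0,0,1, -0.02,0,0,0,0,0,1, -0.04,0,0,0,0,0,1, -0.06,0,-0.02,0,0,0,1, -0.08,0,-0.05,0,0,0,1, -0.11,0.01,-0.08,0,0,0,1, -0.14,0.02,-0.1,0,0,0,1, -0.14,0.02,-0.1,0,0,0,1]'
python3 - <<'E'
from look import *
o,T,S=state(); W=camera("wrist")
for p in (W,T,S): print(ballfit(p,(.042,-.036)))
a=cv2.resize(T["frame"][60:260,170:370,::-1],(390,390)); b=cv2.resize(S["frame"][170:310,140:280,::-1],(390,390))
cv2.imwrite("pics/end.png",np.hstack([a,b]))
E
```

```text
time_s: 16.75
eef_pos: [0.4779, 0.0175, 0.3054]
eef_rot: [0.0, 0.992, -0.127, 0.004]
wrist_force: [-0.2, -0.4, -0.0]
opening: -0.001
grasp_force: 0.0
t 16.75 tcp gb [-0.125  -0.0562  0.3054] F [-0.05 -0.42 -0.02]
[ 1.634e+03  2.300e-02 -4.300e-02]
[ 2.771e+03  4.130e-02 -3.430e-02]
[ 2.49e+03  4.50e-02 -3.57e-02]
```

View pics/end.png

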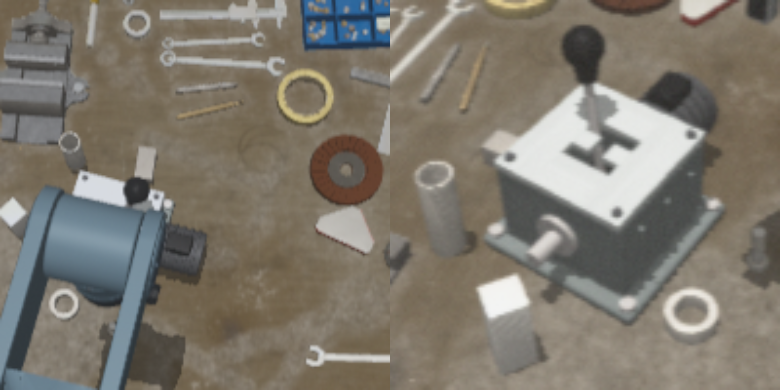

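```bash
python3 -c "from bench import *; print(hand_in())"
```

```text
the job is handed in; nothing more can be done
None
```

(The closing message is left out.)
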